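# Unlock the flip tray and tip its knobs into the bin

## Robot

A 6-joint arm with a two-finger parallel gripper is mounted at the origin on the work surface. World frame = base frame: x ahead of the robot, y to its left, z up, the work surface at z = 0. Lengths are in m, angles in rad, forces in N, time in s.
With the tool pointing down it reaches from about 0.425 to 1.125 m from the base axis. Payload 14.9 kg.
Tool frame: the origin (TCP) lies midway between the tips of the shut fingers; the grasp point (between the pads) lies 19 mm behind it; z points along the fingers, y is the direction in which the jaws open and shut (so a half turn about z gives the same grasp; the last joint's range is limited). The gripper opens to 91 mm and grips with 3 to 60 N. Pads are 32 mm wide; open, the fingers measure 118 mm over their backs; the gripper's body (76 mm by 178 mm) begins 60 mm behind the grasp point.
Start: joints at [-1.259, 0.379, 1.734, -0, 1.028, -0.033], TCP at [0.237, -0.659, 0.214] pointing down, gripper open.
Joint ranges: [-2.77, 2.77], [-0.74, 2.19], [0, 2.66], [-1.06, 4.2], [0.31, 2.87], [-3.08, 3.08]. Speed limits (rad/s): [1.89, 1.89, 2.39, 3.14, 3.14, 3.14].

## Interface

Orientations are given as a unit quaternion [x, y, z, w].
In Python, from bench import manip, eyes gives the robot as it stands.
- The arm moves only by the shell command python3 -m pendant 'ROWS'. ROWS is JSON, a list of rows, each an object with "angular": the turn, a rotation vector about the tool's x, y, z in rad, a list of three; "travel": the shift along the tool's x, y, z in mm, a list of three; "fingers": the closure in counts, from 0 (fully open) to 255 (shut). A call has exactly 5 rows; each row shifts and turns the pose as measured when the row begins, along the tool's axes as they then stand; what a row does not reach is not made up. A row lasts 1/8 s, in which the tool goes at most 62.5 mm and 10.7 degrees, less where a joint would pass 70% of its speed; a pose out of reach is approached as far as the arm can. A call with a gripper value outside its range is refused whole. The fingers move at their own pace and stop on an object; the grip force is fixed at half the most. Time passes only in rows, so rows that do not move let the fingers close, or fill a call up. It gives the time, the measured TCP pose, the force and the opening at its end, in the units of the state.
- manip.get_state(): the state, without advancing time (a new reading comes with each control period).
- eyes.grab_frame(name): name is "side" or "top" or "wrist"; returns the picture (384x512x3 uint8, red, green, blue); there is no depth.
- eyes.calibration(name): a dict with "camera_matrix" (3x3 intrinsics, pixels), "pose" (4x4, takes a point from camera to world coordinates). Camera axes: x right, y down, z forward; pixel columns grow to the right and rows downward; lengths in m; the calibration is good to about 2 mm. A picture is of the moment at which its call begins: read the wrist's pose just before it. calibration takes no time and is no camera call; for the wrist camera it gives the pose at the moment of the call.
- manip.job_done(): hands the job in, once; it reports no verdict.
The state is a dict: "time_s": time; "joint_pos": joint angles; "qvel": joint speeds; "joint_efforts": joint torques, N m; "tool_pos": TCP position; "eef_rot": TCP orientation; "force": force on the tool from outside, world axes, zero at the start; "moment": the same for the moment, N m; "gripper_width": finger opening in m.
Only numpy, scipy, OpenCV 4.12 (cv2) and the standard library are available. Lean on these libraries where they do the work, as an engineer would, in place of code of your own. Each camera call takes 0.05 s, during which the arm holds its last target. There are 200 camera calls.

## Task

Slide the child-lock tab fully aside and press the release button under it right down. Then raise the tray by its handle until all three oak knobs have slid out into the catch bin behind it, and lower the tray gently all the way down again without letting it drop. Do not touch the knobs, and leave everything else on the shelf where it stands.

Things in the scene. Friction and masses are not known exactly. Their poses are not given: they have to be found in the camera images.
- unit: flip-tray unit, fixed: tilt tray on the robot's side, open catch bin behind it, black lock housing right (-y) of the tray. Origin on the shelf under the tray's centre; x points from handle to bin, z up; turned up to 17 degrees. In its frame (mm) the tray spans x -80..80, y -60..60, wall tops z 94; housing x -80..40, y -128..-88, top z 70; bolt cover at x -15..5, y -111..-89, top z 85.
- tab (a joint): steel child-lock tab, slides along the unit's x: 0 = over the button, 0.045 m = fully aside, away from the robot; starts at 0 to 0.005. Takes about 2 N, stays where left. Its plate (30 mm in x, 49 in y, top 90 mm above the shelf) covers the button so it cannot be pressed; a black fin (6 mm in x, 26 in y, 90 to 108 mm above the shelf) stands at the plate's middle, to be pushed.
- tab_fin (a point): the middle of the top edge of the tab's fin, 108 mm above the shelf; moves with the tab
- button (a joint): grey round release button, 22 mm across: 0 = up (top 82 mm above the shelf), 0.010 m = fully down (top 72 mm up, 2 mm above the housing). Pressed straight down with about 2 to 5 N; it stays down. It draws back the steel bolt that holds the tray's side lug: until it is nearly home the tray cannot be raised.
- button_top (a point): centre of the button's top face, at x -50, y -105 mm in the unit's frame, beneath the tab's fin when the tab reads 0. With the tab fully aside, the plate's edge is 30 mm (in x) from the button's centre.
- tray (a joint): hinge of the aluminium tilt tray: 0 = down, level; grows to 1.1 rad as the handle end is raised. The axis runs along the unit's y under the tray's far edge, which is open: things slide out over it into the bin, starting at about 0.45 to 0.65 rad. The tray weighs 0.35 kg and falls if let go.
- tray_handle (a point): middle of the tray's handle, a round steel bar 10 mm thick, 100 mm long along the unit's y, on two end arms; 43 mm free gap between bar and tray edge; 75 mm above the shelf when the tray is down. Moves with the tray. Can be pinched from above; being round, it turns between the fingers as it swings.
- tray_hinge (a point): point on the hinge axis, under the middle of the tray's far edge, 62 mm above the shelf; the handle's middle swings about it at a radius of 208 mm
- bin_in (a point): centre of the catch bin's inner floor, 8 mm above the shelf; inside 142 mm along the unit's x by 132 mm along its y; far wall 80 mm and side walls 68 mm high above the shelf
- spare_knob: oak drawer knob: a 30 mm disc 8 mm thick lying face down, with a narrower stem, 26 mm high in all, 25 g. Origin at the centre of the disc's flat face (its underside at the start). This one stands alone on the shelf to the left of the tray; it stays there.
- flask: flat steel flask-shaped tin, 28 x 85 x 95 mm with a twist cap to 115 mm; origin under its centre; left of the tray, leave it alone
- jar: glass jar 66 mm across, 85 mm high, steel lid; origin under its centre; left of the bin, leave it alone
- polish_tin: low round tin, 68 mm across, 24 mm high; origin under its centre; right of the lock housing, leave it alone
- carton: cardboard carton 110 x 90 x 55 mm at the side of the shelf; origin under its centre, leave it alone
- brush: clothes brush 150 x 45 x 42 mm at the side of the shelf; origin under its centre, leave it alone
- padlock: brass padlock lying flat, about 70 x 45 x 18 mm, at the side of the shelf; origin under its centre, leave it alone
- knob0: oak drawer knob: a 30 mm disc 8 mm thick lying face down, with a narrower stem, 26 mm high in all, 25 g. Origin at the centre of the disc's flat face (its underside at the start). It starts in the tray, whose floor is 66 mm above the shelf, in the right lane.
- knob1: oak drawer knob: a 30 mm disc 8 mm thick lying face down, with a narrower stem, 26 mm high in all, 25 g. Origin at the centre of the disc's flat face (its underside at the start). It starts in the tray, whose floor is 66 mm above the shelf, in the middle lane.
- knob2: oak drawer knob: a 30 mm disc 8 mm thick lying face down, with a narrower stem, 26 mm high in all, 25 g. Origin at the centre of the disc's flat face (its underside at the start). It starts in the tray, whose floor is 66 mm above the shelf, in the left lane.

How it is judged:
By the outcome, as a careful person would: the job done as asked, in the order asked, and still so for the second after the job is handed in, with the robot touching nothing.
It also fails if it takes over 59 s, if anything falls off the work surface, if the arm or the gripper's body presses on something with over 40 N, if the wrist force passes 120 N, or if a joint passes its speed limit or range.

## Working session

There is one attempt and no reset: what is moved stays moved. The work goes in short steps, Python scripts to look and compute and a shell command to move; the robot and the scene stay as the last step left them, time stands still between calls to the robot, and variables do not carry over. Pictures are saved under pics/ and viewed, about 8 in all and at most 12, crops included, and the job is handed in when it is done.

```bash
mkdir -p pics; ls; python3 - <<'E'
from bench import manip, eyes
import cv2,numpy as np
s=manip.get_state();print(s)
for n in("top","side"):
    f=eyes.grab_frame(n);cv2.imwrite(f"pics/{n}0.png",f[:,:,::-1])
    c=eyes.calibration(n);print(n,np.round(c["camera_matrix"],1).tolist(),np.round(c["pose"],3).tolist())
E
```

```text
pics
{'time_s': 0.0, 'joint_pos': array([-1.25928260e+00,  3.79413203e-01,  1.73475446e+00,  1.39954614e-06,
        1.02852528e+00, -3.32542980e-02]), 'qvel': array([-8.28698188e-04,  1.33504321e-03, -5.37931255e-04, -2.40097747e-03,
        4.91702864e-04,  8.18537639e-05]), 'joint_efforts': array([ 2.63644797e-03, -7.63712096e+01, -4.34366333e+01,  6.52184431e-02,
        4.24064125e-02, -6.42162377e-05]), 'tool_pos': array([ 0.2364906 , -0.6584282 ,  0.21329805]), 'eef_rot': array([ 9.85178547e-01,  1.71531129e-01, -7.57015168e-05, -5.44912741e-04]), 'force': array([-0.13089991, -0.18293918,  0.91496409]), 'moment': array([-0.05042798, -0.05070408,  0.071775  ]), 'gripper_width': 0.0911225312577801}
top [[446.8, 0.0, 252.2], [0.0, 446.8, 197.6], [0.0, 0.0, 1.0]] [[0.021, -0.976, 0.219, 0.298], [-1.0, -0.022, -0.001, 0.0], [0.005, -0.219, -0.976, 1.355], [0.0, 0.0, 0.0, 1.0]]
side [[350.1, 0.0, 255.2], [0.0, 350.1, 192.5], [0.0, 0.0, 1.0]] [[-0.969, -0.142, 0.204, 0.375], [-0.247, 0.469, -0.848, 0.869], [0.025, -0.871, -0.49, 0.598], [0.0, 0.0, 0.0, 1.0]]
```

View pics/top0.png

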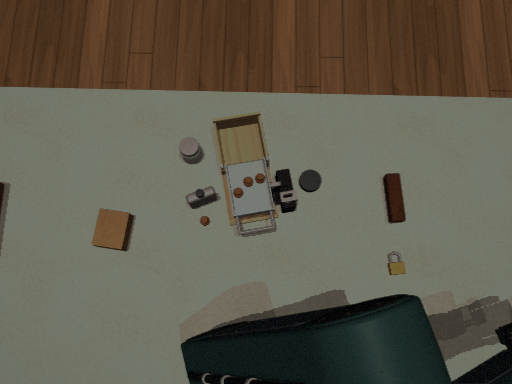

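View pics/side0.png

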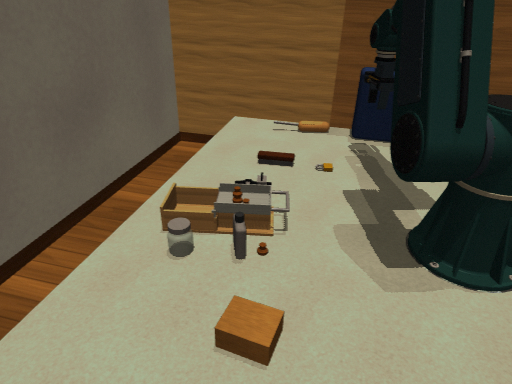

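Top view: tray near (250,188), bin (240,140), lock housing (286,190), handle (257,228). The side view agrees with this layout. I'll zoom in on the unit.

```bash
python3 - <<'E'
import cv2
f=cv2.imread("pics/top0.png")[105:245,180:330]
cv2.imwrite("pics/crop0.png",cv2.resize(f,None,fx=4.2,fy=4.2,interpolation=cv2.INTER_CUBIC))
E
```

```text
(no output)
```

View pics/crop0.png

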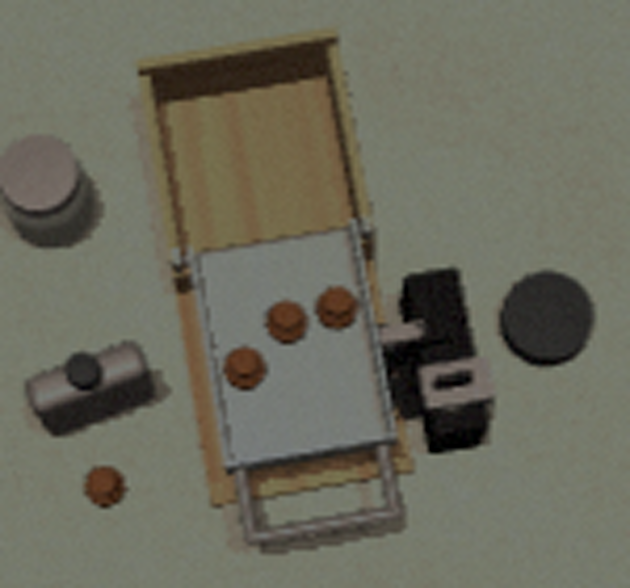

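Crop: bar centre (326,528), fin (453,380), tray wall corners (228,468), (393,440), (193,255), (357,228), housing far corners (403,272), (458,268). I'll fit the unit pose from these.

```bash
cat > h.py <<'E'
from bench import manip, eyes
import cv2,numpy as np,json
from scipy.optimize import least_squares
from scipy.spatial.transform import Rotation as R
def proj(n,P,c=None):
    c=c or eyes.calibration(n);K=np.array(c["camera_matrix"]);T=np.linalg.inv(c["pose"])
    q=(K@(T[:3,:3]@np.asarray(P,float).T+T[:3,3:])).T
    return q[:,:2]/q[:,2:]
def u2w(p,U):   # U: unit points in mm -> world m
    U=np.asarray(U,float)/1000;c,s=np.cos(p[2]),np.sin(p[2])
    return np.c_[p[0]+c*U[:,0]-s*U[:,1],p[1]+s*U[:,0]+c*U[:,1],U[:,2]]
def pose():
    return json.load(open("unit.json"))
def tool(Pw,Rot):
    """travel mm / angular rad from current pose to the target"""
    s=manip.get_state();r=R.from_quat(s["eef_rot"])
    return np.round(r.inv().apply(np.array(Pw)-s["tool_pos"])*1000,1),np.round((r.inv()*Rot).as_rotvec(),3)
E
python3 - <<'E'
from h import *
px=np.array([(326,528),(453,380),(228,468),(393,440),(193,255),(357,228),(403,272),(458,268)])/4.2+[180,105]-.4
U=[(-128,0,75),(-50,-105,108),(-80,60,94),(-80,-60,94),(80,60,94),(80,-60,94),(40,-88,70),(40,-128,70)]
f=lambda p:(proj("top",u2w(p,U))-px).ravel()
r=least_squares(f,[.75,0,.1],loss="soft_l1");print(r.x,np.round(r.fun.reshape(-1,2),1).tolist())
json.dump(r.x.tolist(),open("unit.json","w"))
print(u2w(r.x,[(-128,0,75),(-50,-105,108),(-50,-105,82)]))
# wrist camera pose relative to the tool
s=manip.get_state();T=np.eye(4);T[:3,:3]=R.from_quat(s["eef_rot"]).as_matrix();T[:3,3]=s["tool_pos"]
c=eyes.calibration("wrist");print(np.round(np.linalg.inv(T)@c["pose"],3),c["camera_matrix"])
yaw=r.x[2]
# tool x along unit -y?: candidates for tool y along unit x ; z down
for a in (0,np.pi/2,-np.pi/2,np.pi):
    print(a,tool([.6,-.15,.2],R.from_euler("z",yaw+a)*R.from_rotvec([np.pi,0,0])))
E
```

```text
[0.61350759 0.00933295 0.20213284] [[-0.2, 0.0], [0.8, 0.5], [-0.4, 0.7], [1.4, 0.0], [-1.4, -1.3], [-0.3, -1.8], [0.1, 1.1], [0.2, -0.2]]
[[ 0.48811359 -0.01636423  0.075     ]
 [ 0.58560528 -0.10356728  0.108     ]
 [ 0.58560528 -0.10356728  0.082     ]]
[[ 0.    -0.97  -0.244  0.068]
 [ 1.     0.    -0.    -0.   ]
 [ 0.    -0.244  0.97  -0.172]
 [ 0.     0.     0.     1.   ]] [[315.5938632    0.         252.98996288]
 [  0.         315.5938632  193.23290648]
 [  0.           0.           1.        ]]
0 (array([ 514. , -355.7,   13.7]), array([-0.001,  0.   ,  0.143]))
1.5707963267948966 (array([ 514. , -355.7,   13.7]), array([-1.000e-03, -1.000e-03, -1.428e+00]))
-1.5707963267948966 (array([ 514. , -355.7,   13.7]), array([-1.000e-03,  1.000e-03,  1.713e+00]))
3.141592653589793 (array([ 514. , -355.7,   13.7]), array([-0.000e+00, -1.000e-03, -2.999e+00]))
```

```bash
python3 -m pendant '[{"angular":[0,0,-0.119],"travel":[40,-34,0],"fingers":255},{"angular":[0,0,-0.119],"travel":[43.5,-29,0],"fingers":255},{"angular":[0,0,-0.119],"travel":[46.5,-24,0],"fingers":255},{"angular":[0,0,-0.119],"travel":[49,-18,0],"fingers":255},{"angular":[0,0,-0.119],"travel":[51,-12,0],"fingers":255}]'
python3 -m pendant '[{"angular":[0,0,-0.119],"travel":[52,-6,0],"fingers":255},{"angular":[0,0,-0.119],"travel":[52,0,0],"fingers":255},{"angular":[0,0,-0.119],"travel":[52,6,0],"fingers":255},{"angular":[0,0,-0.119],"travel":[51,12,0],"fingers":255},{"angular":[0,0,-0.119],"travel":[49,18,0],"fingers":255}]'
python3 - <<'E'
from h import *
p=pose();yaw=p[2]
print(tool(u2w(p,[(-90,-105,170)])[0],R.from_euler("z",yaw+np.pi/2)*R.from_rotvec([np.pi,0,0])),manip.get_state()["tool_pos"])
E
```

```text
time_s: 0.72
tool_pos: [0.3659, -0.4255, 0.2119]
eef_rot: [0.889, 0.459, 0.0, -0.001]
force: [0.6, -0.5, 0.3]
gripper_width: 0.0445
time_s: 1.35
tool_pos: [0.4908, -0.1864, 0.212]
eef_rot: [0.708, 0.706, 0.0, -0.001]
force: [0.5, -0.1, -0.4]
gripper_width: 0.0002
(array([74.9, 55.4, 42.1]), array([-0.001, -0.003, -0.205])) [ 0.49081025 -0.18640578  0.21195284]
```

```bash
python3 -m pendant '[{"angular":[0,0,-0.1],"travel":[38,28,0],"fingers":255},{"angular":[0,0,-0.105],"travel":[34,31,0],"fingers":255},{"angular":[0,0,0],"travel":[0,0,0],"fingers":255},{"angular":[0,0,0],"travel":[0,0,0],"fingers":255},{"angular":[0,0,0],"travel":[0,0,0],"fingers":255}]'
python3 - <<'E'
from h import *
c=eyes.calibration("wrist");f=eyes.grab_frame("wrist")[:,:,::-1].copy();np.save("c1.npy",c["pose"])
cv2.imwrite("pics/w1raw.png",f)
p=pose()
g=cv2.resize(f,None,fx=1.5,fy=1.5,interpolation=cv2.INTER_CUBIC)
cv2.imwrite("pics/w1.png",g)
U=[(-128,0,80),(-50,-105,108),(-80,60,94),(-80,-60,94),(80,60,94),(80,-60,94),(40,-88,70),(40,-128,70)]
print(np.round(proj("wrist",u2w(p,U),c)*1.5).tolist())
E
```

```text
time_s: 1.98
tool_pos: [0.5474, -0.1066, 0.2113]
eef_rot: [0.628, 0.778, 0.0, -0.002]
force: [-0.8, -0.1, 0.2]
gripper_width: 0.0005
[[316.0, 117.0], [444.0, 298.0], [399.0, -1.0], [395.0, 220.0], [691.0, 2.0], [658.0, 223.0], [571.0, 260.0], [565.0, 317.0]]
```

View pics/w1.png

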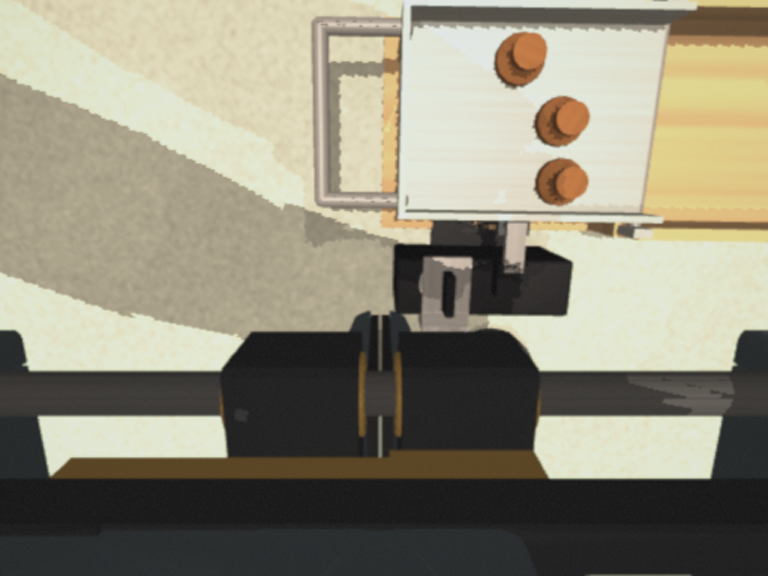

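Wrist view: bar (321,112), tray corners (404,3), (399,218), (661,218), fin top about (450,293), housing corners (394,248), (571,260), (569,316). I'll refit the pose with the tab position left free.

```bash
python3 - <<'E'
from h import *
c=eyes.calibration("wrist");c=dict(c);c["pose"]=np.load("c1.npy")
px=np.array([(321,112),(450,294),(404,3),(399,218),(661,218),(571,260),(569,316),(394,248),(393,314)])/1.5-.2
px2=np.array([(326,528),(453,380),(228,468),(393,440)])/4.2+[180,105]-.4
def f(p):
    t=p[3]*1000
    U=np.array([(-128,0,80),(-50+t,-105,108),(-80,60,94),(-80,-60,94),(80,-60,94),(40,-88,70),(40,-128,70),(-80,-88,70),(-80,-128,70)])
    return np.r_[(proj("wrist",u2w(p,U),c)-px).ravel(),(.5*(proj("top",u2w(p,U[:4]))-px2)).ravel()]
r=least_squares(f,pose()+[0.002],loss="soft_l1");print(r.x,np.round(r.fun.reshape(-1,2),1).tolist())
json.dump(r.x[:3].tolist(),open("unit.json","w"))
p=r.x;o=R.from_euler("z",p[2]+np.pi/2)*R.from_rotvec([np.pi,0,0])
print(tool(u2w(p,[(-78,-105,98)])[0],o))
E
```

```text
[0.61530527 0.01129424 0.19448017 0.00213007] [[-0.5, 0.8], [-0.1, 0.8], [-0.2, -5.2], [-0.9, -0.9], [-0.0, 2.4], [2.1, -0.7], [-1.1, -0.0], [0.9, 5.1], [0.5, -0.8], [-0.6, -0.4], [-0.0, -0.3], [-0.7, -0.0], [0.3, -0.2]]
(array([ -3. ,  11.7, 113.3]), array([-0.002, -0.003,  0.018]))
```

```bash
python3 -m pendant '[{"angular":[0,0,0.018],"travel":[-3,10,50],"fingers":255},{"angular":[0,0,0],"travel":[0,2,48],"fingers":255},{"angular":[0,0,0],"travel":[0,0,15],"fingers":255},{"angular":[0,0,0],"travel":[0,0,0],"fingers":255},{"angular":[0,0,0],"travel":[0,6,0],"fingers":255}]'
python3 -m pendant '[{"angular":[0,0,0],"travel":[0,6,0],"fingers":255},{"angular":[0,0,0],"travel":[0,8,0],"fingers":255},{"angular":[0,0,0],"travel":[0,8,0],"fingers":255},{"angular":[0,0,0],"travel":[0,8,0],"fingers":255},{"angular":[0,0,0],"travel":[0,0,0],"fingers":255}]'
cat > u.py <<'E'
from h import *
p=pose();s=manip.get_state();d=s["tool_pos"][:2]-np.array(p[:2]);c,q=np.cos(p[2]),np.sin(p[2])
print("unit mm",np.round([1000*(c*d[0]+q*d[1]),1000*(-q*d[0]+c*d[1]),1000*s["tool_pos"][2]],1),"F",np.round(s["force"],1),"w",round(s["gripper_width"]*1000,1),tool(s["tool_pos"],R.from_euler("z",p[2]+np.pi/2)*R.from_rotvec([np.pi,0,0]))[1],"q",np.round(s["joint_pos"],2))
E
python3 u.py
```

```text
time_s: 2.65
tool_pos: [0.5666, -0.1092, 0.0993]
eef_rot: [0.638, 0.77, 0.001, 0.0]
force: [0.2, -0.3, 0.9]
gripper_width: 0.0004
time_s: 3.28
tool_pos: [0.6, -0.1033, 0.1024]
eef_rot: [0.637, 0.77, 0.002, 0.002]
force: [-0.9, 0.6, -0.1]
gripper_width: 0.0006
unit mm [ -37.1 -109.5  102.4] F [-0.9  0.6 -0.1] w 0.6 [ 0.005  0.    -0.006] q [-0.21  0.39  1.97  0.    0.78 -0.4 ]
```

```bash
python3 -m pendant '[{"angular":[0,0,0],"travel":[1,5,4],"fingers":255},{"angular":[0,0,0],"travel":[1,5,1],"fingers":255},{"angular":[0,0,0],"travel":[0,4,1],"fingers":255},{"angular":[0,0,0],"travel":[0,4,0],"fingers":255},{"angular":[0,0,0],"travel":[0,0,0],"fingers":255}]'; python3 u.py
python3 - <<'E'
from h import *
f=eyes.grab_frame("wrist")[:,:,::-1].copy()
cv2.imwrite("pics/w2.png",cv2.resize(f[120:300,180:420],None,fx=3,fy=3,interpolation=cv2.INTER_CUBIC))
E
```

```text
time_s: 3.9
tool_pos: [0.6185, -0.0977, 0.096]
eef_rot: [0.637, 0.77, 0.002, 0.002]
force: [0.1, 0.7, -0.1]
gripper_width: 0.0003
unit mm [ -17.9 -107.5   96. ] F [ 0.1  0.7 -0.1] w 0.3 [ 0.005  0.    -0.006] q [-0.19  0.42  1.93  0.    0.78 -0.38]
```

View pics/w2.png

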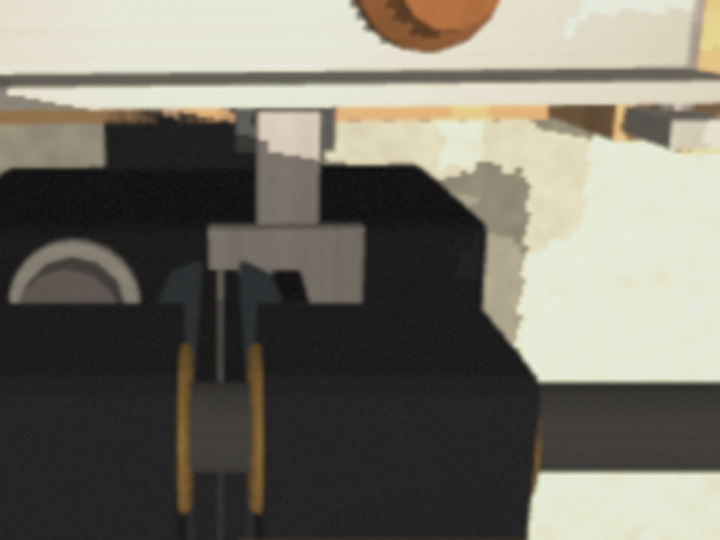

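The button is exposed. The plate edge is about 26 mm from it, so the tab has a few mm to go. I'll push on to the stop.

```bash
python3 -m pendant '[{"angular":[0,0,0],"travel":[0,2,0],"fingers":255},{"angular":[0,0,0],"travel":[0,2,0],"fingers":255},{"angular":[0,0,0],"travel":[0,2,0],"fingers":255},{"angular":[0,0,0],"travel":[0,1.5,0],"fingers":255},{"angular":[0,0,0],"travel":[0,1.5,0],"fingers":255}]'; python3 u.py
```

```text
time_s: 4.58
tool_pos: [0.6195, -0.0974, 0.096]
eef_rot: [0.637, 0.771, -0.004, -0.005]
force: [-12.0, -3.4, 10.7]
gripper_width: 0.0004
unit mm [ -16.9 -107.4   96. ] F [-12.   -3.4  10.7] w 0.4 [-0.013 -0.002 -0.005] q [-0.19  0.43  1.92 -0.    0.8  -0.38]
```

Resistance of 12 N shows the end stop, so the tab is fully aside. Next I back off and press the button.

```bash
python3 -m pendant '[{"angular":[0,0,0],"travel":[0,-6,0],"fingers":255},{"angular":[0,0,0],"travel":[1,-14,-4],"fingers":255},{"angular":[0,0,0],"travel":[1,-13,0],"fingers":255},{"angular":[0,0,0],"travel":[0,0,0],"fingers":255},{"angular":[0,0,0],"travel":[0,0,0],"fingers":255}]'; python3 u.py
```

```text
time_s: 5.2
tool_pos: [0.5847, -0.102, 0.1011]
eef_rot: [0.637, 0.771, -0.004, -0.004]
force: [0.1, 0.5, 0.3]
gripper_width: 0.0006
unit mm [ -51.9 -105.3  101.1] F [0.1 0.5 0.3] w 0.6 [-0.011 -0.002 -0.005] q [-0.21  0.38  1.99 -0.    0.79 -0.4 ]
```

```bash
python3 -m pendant '[{"angular":[-0.011,0,0],"travel":[0,1,10],"fingers":255},{"angular":[0,0,0],"travel":[0,0,8],"fingers":255},{"angular":[0,0,0],"travel":[0,0,4],"fingers":255},{"angular":[0,0,0],"travel":[0,0,4],"fingers":255},{"angular":[0,0,0],"travel":[0,0,3],"fingers":255}]'; python3 u.py
```

```text
time_s: 5.82
tool_pos: [0.5868, -0.1019, 0.0717]
eef_rot: [0.637, 0.771, 0.001, -0.001]
force: [-24.0, 4.0, 71.0]
gripper_width: 0.0004
unit mm [ -49.9 -105.5   71.7] F [-24.   4.  71.] w 0.4 [ 0.    -0.002 -0.005] q [-0.21  0.42  1.99  0.    0.72 -0.4 ]
```

Button is at its end (tip 71.7 mm). I'll lift and go over the handle with the fingers about 35 mm open.

```bash
python3 -m pendant '[{"angular":[0,0,0],"travel":[0,0,-15],"fingers":255},{"angular":[0,0,0],"travel":[0,0,-40],"fingers":255},{"angular":[0,0,0],"travel":[35,-26,-10],"fingers":155},{"angular":[0,0,0],"travel":[35,-26,0],"fingers":155},{"angular":[0,0,0],"travel":[35,-26,0],"fingers":155}]'
python3 u.py
python3 - <<'E'
from h import *
c=eyes.calibration("wrist");f=eyes.grab_frame("wrist")[:,:,::-1].copy();np.save("c3.npy",c["pose"])
g=cv2.resize(f,None,fx=1.5,fy=1.5,interpolation=cv2.INTER_CUBIC)
cv2.imwrite("pics/w3.png",g)
print(np.round(proj("wrist",u2w(pose(),[(-128,45,80),(-128,-45,80),(-50,-105,72),(-5,-105,108)]),c)*1.5).tolist())
E
```

```text
time_s: 6.45
tool_pos: [0.4903, -0.0127, 0.1393]
eef_rot: [0.638, 0.77, 0.001, 0.0]
force: [1.5, -0.3, -0.5]
gripper_width: 0.0275
unit mm [-127.3    0.6  139.3] F [ 1.5 -0.3 -0.5] w 27.5 [ 0.002 -0.002 -0.008] q [-0.07  0.16  2.19  0.    0.79 -0.26]
[[378.0, 223.0], [380.0, 392.0], [515.0, 480.0], [624.0, 524.0]]
```

View pics/w3.png

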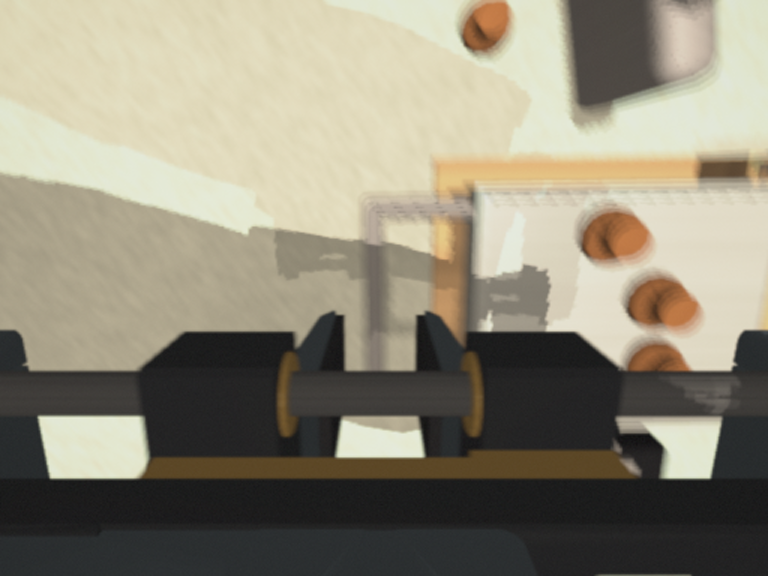

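Fingers straddle the bar (bar at col 374, finger gap centre at 380), and the button area is out of view. I'll descend and pinch.

```bash
python3 -m pendant '[{"angular":[0,0,0],"travel":[0,-1,40],"fingers":155},{"angular":[0,0,0],"travel":[0,0,26],"fingers":155},{"angular":[0,0,0],"travel":[0,0,12],"fingers":155},{"angular":[0,0,0],"travel":[0,0,0],"fingers":255},{"angular":[0,0,0],"travel":[0,0,0],"fingers":255}]';python3 -m pendant '[{"angular":[0,0,0],"travel":[0,0,0],"fingers":255},{"angular":[0,0,0],"travel":[0,0,0],"fingers":255},{"angular":[0,0,0],"travel":[0,0,-1],"fingers":255},{"angular":[0,0,0],"travel":[0,0,-2],"fingers":255},{"angular":[0,0,0],"travel":[0,0,-3],"fingers":255}]';python3 u.py
```

```text
time_s: 7.12
tool_pos: [0.4856, -0.0094, 0.0603]
eef_rot: [0.637, 0.771, 0.002, -0.0]
force: [1.1, 0.5, 0.9]
gripper_width: 0.0182
time_s: 7.75
tool_pos: [0.4902, -0.0087, 0.0703]
eef_rot: [0.637, 0.771, 0.005, 0.003]
force: [2.7, 4.2, -3.0]
gripper_width: 0.0093
unit mm [-126.6    4.5   70.3] F [ 2.7  4.2 -3. ] w 9.3 [ 0.013 -0.001 -0.005] q [-0.07  0.29  2.21  0.01  0.63 -0.26]
```

```bash
python3 -m pendant '[{"angular":[0,0,0],"travel":[0,0.5,-6],"fingers":255},{"angular":[0,0,0],"travel":[0,0.7,-6],"fingers":255},{"angular":[0,0,0],"travel":[0,1,-6],"fingers":255},{"angular":[0,0,0],"travel":[0,1.2,-6],"fingers":255},{"angular":[0,0,0],"travel":[0,1.5,-6],"fingers":255}]';python3 u.py
python3 - <<'E'
from h import *
c=eyes.calibration("side");f=eyes.grab_frame("side")[:,:,::-1].copy()
cv2.imwrite("pics/s1.png",cv2.resize(f[150:260,140:320],None,fx=3.5,fy=3.5,interpolation=cv2.INTER_CUBIC))
E
```

```text
time_s: 8.38
tool_pos: [0.4964, -0.0076, 0.1035]
eef_rot: [0.638, 0.77, 0.007, 0.005]
force: [3.2, 5.4, -4.4]
gripper_width: 0.0094
unit mm [-120.3    4.4  103.5] F [ 3.2  5.4 -4.4] w 9.4 [ 0.016 -0.001 -0.006] q [-0.07  0.23  2.19  0.01  0.7  -0.26]
```

View pics/s1.png

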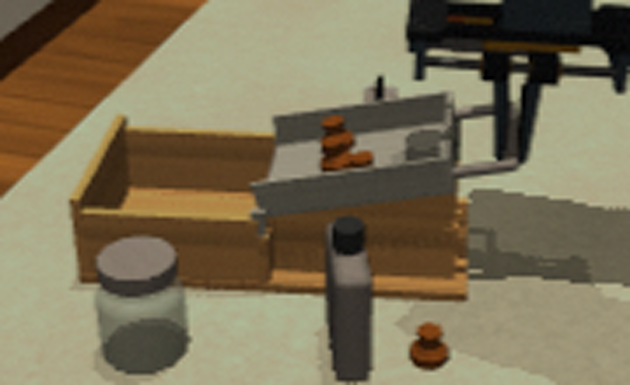

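The tray is lifting with the knobs still on it. I'll follow the arc upward.

```bash
python3 -m pendant '[{"angular":[0,0,0],"travel":[0,1.8,-6],"fingers":255},{"angular":[0,0,0],"travel":[0,2,-5.9],"fingers":255},{"angular":[0,0,0],"travel":[0,2.1,-5.9],"fingers":255},{"angular":[0,0,0],"travel":[0,2.3,-5.8],"fingers":255},{"angular":[0,0,0],"travel":[0,2.5,-5.7],"fingers":255}]';python3 u.py;python3 -m pendant '[{"angular":[0,0,0],"travel":[0,2.7,-5.6],"fingers":255},{"angular":[0,0,0],"travel":[0,2.8,-5.6],"fingers":255},{"angular":[0,0,0],"travel":[0,3,-5.5],"fingers":255},{"angular":[0,0,0],"travel":[0,3.2,-5.4],"fingers":255},{"angular":[0,0,0],"travel":[0,3.3,-5.3],"fingers":255}]';python3 u.py
```

```text
time_s: 9.05
tool_pos: [0.5074, -0.0054, 0.1352]
eef_rot: [0.638, 0.77, 0.007, 0.005]
force: [3.9, 3.5, -4.8]
gripper_width: 0.0092
unit mm [-109.1    4.5  135.2] F [ 3.9  3.5 -4.8] w 9.2 [ 0.018 -0.001 -0.007] q [-0.06  0.19  2.16  0.01  0.77 -0.25]
time_s: 9.68
tool_pos: [0.5227, -0.0023, 0.1643]
eef_rot: [0.638, 0.77, 0.008, 0.006]
force: [7.1, 3.3, -8.6]
gripper_width: 0.009
unit mm [-93.5   4.5 164.3] F [ 7.1  3.3 -8.6] w 9.0 [ 0.02  -0.002 -0.007] q [-0.05  0.16  2.13  0.01  0.83 -0.25]
```

```bash
python3 -m pendant '[{"angular":[0,0,0],"travel":[0,3.5,-5.1],"fingers":255},{"angular":[0,0,0],"travel":[0,3.7,-5],"fingers":255},{"angular":[0,0,0],"travel":[0,3.9,-4.9],"fingers":255},{"angular":[0,0,0],"travel":[0,4,-4.8],"fingers":255},{"angular":[0,0,0],"travel":[0,4.1,-4.7],"fingers":255}]';python3 u.py;python3 -m pendant '[{"angular":[0,0,0],"travel":[0,4.3,-4.5],"fingers":255},{"angular":[0,0,0],"travel":[0,4.4,-4.4],"fingers":255},{"angular":[0,0,0],"travel":[0,4.5,-4.3],"fingers":255},{"angular":[0,0,0],"travel":[0,4.7,-4.1],"fingers":255},{"angular":[0,0,0],"travel":[0,4.8,-4],"fingers":255}]';python3 u.py
python3 - <<'E'
from h import *
f=eyes.grab_frame("side")[:,:,::-1].copy()
a=cv2.resize(f[110:260,140:320],None,fx=3,fy=3,interpolation=cv2.INTER_CUBIC)
cv2.imwrite("pics/s2.png",a)
E
```

```text
time_s: 10.3
tool_pos: [0.5415, 0.0014, 0.1898]
eef_rot: [0.638, 0.77, 0.008, 0.005]
force: [5.4, 4.3, -8.7]
gripper_width: 0.0092
unit mm [-74.3   4.6 189.8] F [ 5.4  4.3 -8.7] w 9.2 [ 0.02  -0.002 -0.008] q [-0.04  0.15  2.08  0.01  0.89 -0.24]
time_s: 10.92
tool_pos: [0.5638, 0.0059, 0.2123]
eef_rot: [0.638, 0.77, 0.008, 0.005]
force: [1.4, 3.1, -6.8]
gripper_width: 0.0092
unit mm [-51.6   4.7 212.3] F [ 1.4  3.1 -6.8] w 9.2 [ 0.018 -0.003 -0.008] q [-0.03  0.16  2.02  0.01  0.94 -0.23]
```

View pics/s2.png

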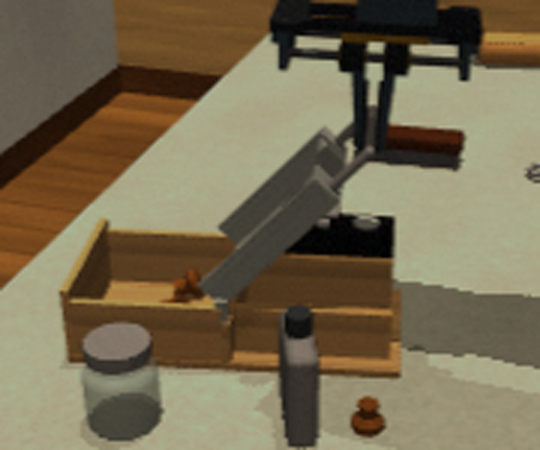

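Two or so knobs are visible in the bin near (187,285). I'll raise a bit more and look with both cameras.

```bash
python3 -m pendant '[{"angular":[0,0,0],"travel":[0,5,-3.8],"fingers":255},{"angular":[0,0,0],"travel":[0,5.1,-3.6],"fingers":255},{"angular":[0,0,0],"travel":[0,5.2,-3.4],"fingers":255},{"angular":[0,0,0],"travel":[0,0,0],"fingers":255},{"angular":[0,0,0],"travel":[0,0,0],"fingers":255}]';python3 u.py
python3 - <<'E'
from h import *
f=eyes.grab_frame("side")[:,:,::-1].copy()
a=cv2.resize(f[150:250,150:260],(400,364),interpolation=cv2.INTER_CUBIC)
f=eyes.grab_frame("top")[:,:,::-1].copy()
b=cv2.resize(f[105:215,190:310],(397,364),interpolation=cv2.INTER_CUBIC)
cv2.imwrite("pics/s3.png",np.hstack([a,b]))
E
```

```text
time_s: 11.6
tool_pos: [0.5803, 0.0092, 0.2252]
eef_rot: [0.638, 0.77, 0.008, 0.004]
force: [-1.3, 3.8, -3.7]
gripper_width: 0.009
unit mm [-34.7   4.7 225.2] F [-1.3  3.8 -3.7] w 9.0 [ 0.018 -0.003 -0.008] q [-0.03  0.17  1.98  0.01  0.97 -0.22]
```

View pics/s3.png

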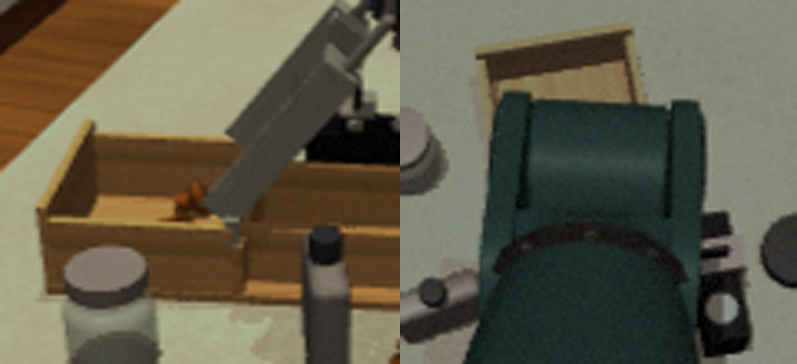

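```bash
python3 - <<'E'
from h import *
f=eyes.grab_frame("wrist")[:,:,::-1].copy()
cv2.imwrite("pics/w4.png",cv2.resize(f,None,fx=1.4,fy=1.4,interpolation=cv2.INTER_CUBIC))
E
```

```text
(no output)
```

View pics/w4.png

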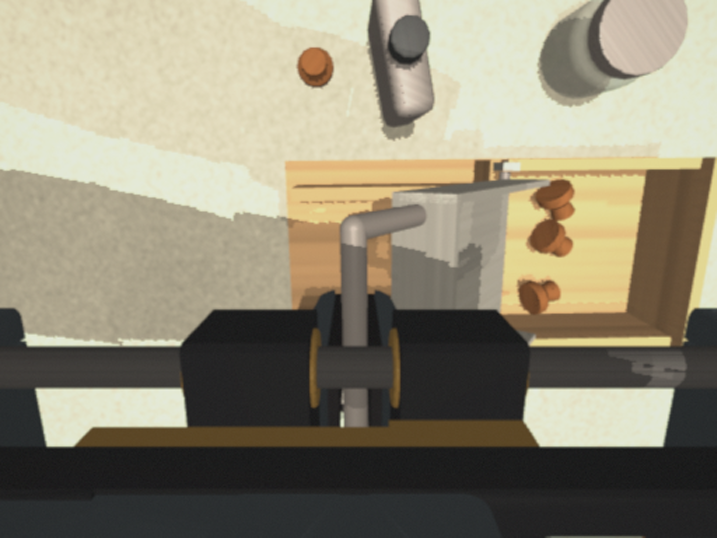

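All three knobs lie in the bin at (552,200), (550,238), (538,295), and the tray is empty. Now I lower along the arc.

```bash
python3 -m pendant '[{"angular":[0,0,0],"travel":[0,-6.9,4.6],"fingers":255},{"angular":[0,0,0],"travel":[0,-6.7,4.9],"fingers":255},{"angular":[0,0,0],"travel":[0,-6.5,5.2],"fingers":255},{"angular":[0,0,0],"travel":[0,-6.3,5.4],"fingers":255},{"angular":[0,0,0],"travel":[0,-6.1,5.7],"fingers":255}]';python3 u.py;python3 -m pendant '[{"angular":[0,0,0],"travel":[0,-5.8,5.9],"fingers":255},{"angular":[0,0,0],"travel":[0,-5.6,6.1],"fingers":255},{"angular":[0,0,0],"travel":[0,-5.3,6.3],"fingers":255},{"angular":[0,0,0],"travel":[0,-5.1,6.6],"fingers":255},{"angular":[0,0,0],"travel":[0,-4.8,6.8],"fingers":255}]';python3 u.py
```

```text
time_s: 12.38
tool_pos: [0.5478, 0.0027, 0.198]
eef_rot: [0.638, 0.77, 0.009, 0.006]
force: [0.4, 1.9, -1.4]
gripper_width: 0.009
unit mm [-67.9   4.6 198. ] F [ 0.4  1.9 -1.4] w 9.0 [ 0.02  -0.002 -0.008] q [-0.04  0.15  2.06  0.01  0.91 -0.23]
time_s: 13.0
tool_pos: [0.5206, -0.0027, 0.1635]
eef_rot: [0.638, 0.77, 0.008, 0.006]
force: [2.0, 0.9, -1.6]
gripper_width: 0.0092
unit mm [-95.6   4.5 163.5] F [ 2.   0.9 -1.6] w 9.2 [ 0.021 -0.002 -0.008] q [-0.05  0.16  2.13  0.01  0.83 -0.25]
```

```bash
python3 -m pendant '[{"angular":[0,0,0],"travel":[0,-4.4,7],"fingers":255},{"angular":[0,0,0],"travel":[0,-4.1,7.2],"fingers":255},{"angular":[0,0,0],"travel":[0,-3.8,7.4],"fingers":255},{"angular":[0,0,0],"travel":[0,-3.5,7.5],"fingers":255},{"angular":[0,0,0],"travel":[0,-3.2,7.5],"fingers":255}]';python3 u.py;python3 -m pendant '[{"angular":[0,0,0],"travel":[0,-2.2,5.8],"fingers":255},{"angular":[0,0,0],"travel":[0,-2,5.9],"fingers":255},{"angular":[0,0,0],"travel":[0,-1.8,6],"fingers":255},{"angular":[0,0,0],"travel":[0,-1.6,6],"fingers":255},{"angular":[0,0,0],"travel":[0,-1.4,5],"fingers":255}]';python3 u.py
```

```text
time_s: 13.62
tool_pos: [0.5014, -0.0065, 0.124]
eef_rot: [0.638, 0.77, 0.008, 0.006]
force: [0.7, -0.2, -1.3]
gripper_width: 0.009
unit mm [-115.2    4.6  124. ] F [ 0.7 -0.2 -1.3] w 9.0 [ 0.021 -0.001 -0.008] q [-0.06  0.2   2.18  0.01  0.74 -0.26]
time_s: 14.25
tool_pos: [0.4928, -0.0082, 0.093]
eef_rot: [0.638, 0.77, 0.008, 0.006]
force: [1.6, 0.6, -1.6]
gripper_width: 0.009
unit mm [-124.     4.6   93. ] F [ 1.6  0.6 -1.6] w 9.0 [ 0.021 -0.001 -0.008] q [-0.07  0.24  2.2   0.01  0.67 -0.26]
```

```bash
python3 -m pendant '[{"angular":[0,0,0],"travel":[0,-0.9,5],"fingers":255},{"angular":[0,0,0],"travel":[0,-0.8,5],"fingers":255},{"angular":[0,0,0],"travel":[0,-0.6,5],"fingers":255},{"angular":[0,0,0],"travel":[0,-0.5,4],"fingers":255},{"angular":[0,0,0],"travel":[0,-0.3,3],"fingers":255}]';python3 u.py;python3 -m pendant '[{"angular":[0,0,0],"travel":[0,-0.2,2.5],"fingers":255},{"angular":[0,0,0],"travel":[0,-0.1,2],"fingers":255},{"angular":[0,0,0],"travel":[0,0,2],"fingers":255},{"angular":[0,0,0],"travel":[0,0,1],"fingers":255},{"angular":[0,0,0],"travel":[0,0,1],"fingers":255}]';python3 u.py
```

```text
time_s: 14.88
tool_pos: [0.4896, -0.0087, 0.0692]
eef_rot: [0.638, 0.77, 0.008, 0.006]
force: [-0.6, 0.3, -1.7]
gripper_width: 0.0095
unit mm [-127.2    4.6   69.2] F [-0.6  0.3 -1.7] w 9.5 [ 0.02  -0.001 -0.007] q [-0.07  0.29  2.21  0.01  0.62 -0.26]
time_s: 15.5
tool_pos: [0.4895, -0.0089, 0.0642]
eef_rot: [0.638, 0.77, 0.007, 0.005]
force: [-11.1, 0.2, 28.9]
gripper_width: 0.0094
unit mm [-127.4    4.5   64.2] F [-11.1   0.2  28.9] w 9.4 [ 0.017 -0.002 -0.007] q [-0.07  0.3   2.21  0.01  0.62 -0.27]
```

The tray is seated (29 N upward reaction). I'll open part way, then lift off.

```bash
python3 -m pendant '[{"angular":[0,0,0],"travel":[0,0,0],"fingers":240},{"angular":[0,0,0],"travel":[0,0,0],"fingers":200},{"angular":[0,0,0],"travel":[0,0,0],"fingers":165},{"angular":[0,0,0],"travel":[0,0,0],"fingers":165},{"angular":[0,0,0],"travel":[0,0,0],"fingers":165}]';python3 u.py;python3 -m pendant '[{"angular":[0,0,0],"travel":[0,0,-10],"fingers":165},{"angular":[0,0,0],"travel":[0,0,-25],"fingers":165},{"angular":[0,0,0],"travel":[0,0,-50],"fingers":165},{"angular":[0,0,0],"travel":[0,0,-50],"fingers":165},{"angular":[0,0,0],"travel":[0,0,-20],"fingers":165}]';python3 u.py
python3 - <<'E'
from h import *
f=eyes.grab_frame("side")[:,:,::-1].copy()
a=cv2.resize(f[165:265,150:310],(640,400),interpolation=cv2.INTER_CUBIC)
cv2.imwrite("pics/s5.png",a)
E
```

```text
time_s: 16.12
tool_pos: [0.4897, -0.0089, 0.0648]
eef_rot: [0.638, 0.77, 0.007, 0.005]
force: [-0.2, 0.4, -1.0]
gripper_width: 0.0322
unit mm [-127.1    4.4   64.8] F [-0.2  0.4 -1. ] w 32.2 [ 0.017 -0.002 -0.008] q [-0.07  0.3   2.21  0.01  0.62 -0.26]
time_s: 16.75
tool_pos: [0.4861, -0.0097, 0.2255]
eef_rot: [0.638, 0.77, 0.006, 0.004]
force: [-0.8, 0.4, -0.8]
gripper_width: 0.0325
unit mm [-130.8    4.4  225.5] F [-0.8  0.4 -0.8] w 32.5 [ 0.014 -0.003 -0.008] q [-0.07  0.01  2.16  0.01  0.96 -0.26]
```

View pics/s5.png

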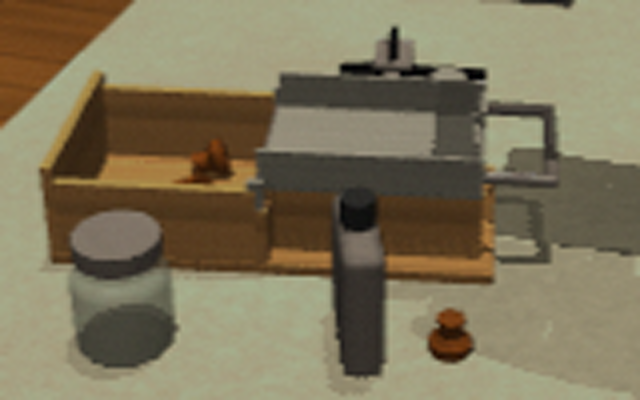

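The tray is down and level, the knobs are in the bin, and the flask, jar and spare knob are unmoved. One last wrist view to check the tab and button.

```bash
python3 - <<'E'
from h import *
c=eyes.calibration("wrist");f=eyes.grab_frame("wrist")[:,:,::-1].copy()
cv2.imwrite("pics/w6.png",cv2.resize(f,None,fx=1.5,fy=1.5,interpolation=cv2.INTER_CUBIC))
for t in(35,40,45):print(t,np.round(proj("wrist",u2w(pose(),[(-50+t,-105,108),(-65+t,-85,90),(-50,-105,72)]),c)*1.5).tolist())
E
```

```text
35 [[545.0, 436.0], [517.0, 397.0], [483.0, 411.0]]
40 [[552.0, 435.0], [524.0, 397.0], [483.0, 411.0]]
45 [[559.0, 435.0], [531.0, 397.0], [483.0, 411.0]]
```

View pics/w6.png

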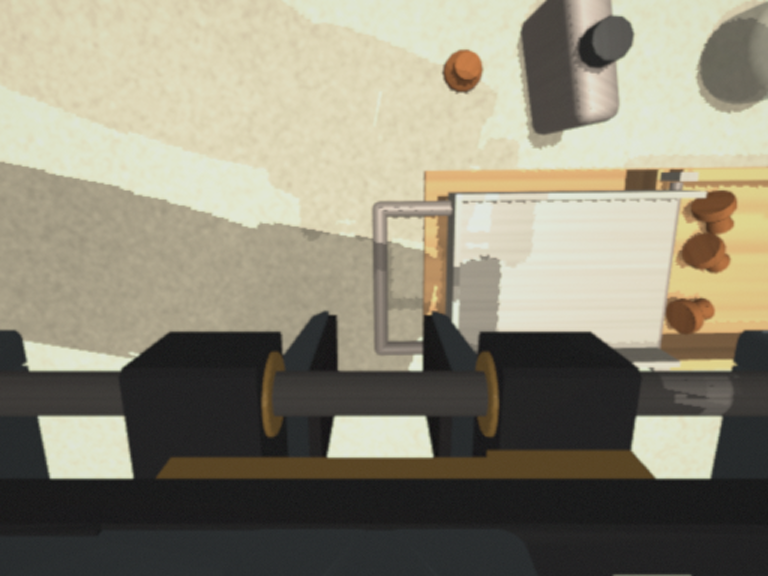

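```bash
python3 - <<'E'
from h import *
for t in(35,40,45):print(t,np.round((proj("top",u2w(pose(),[(-50+t,-105,108),(-50,-105,72)]))-[190,105])*3.31+[400,0]).tolist())
f=eyes.grab_frame("side")[:,:,::-1]
for t in (35,40,45):print(t,np.round((proj("side",u2w(pose(),[(-50+t,-105,108),(-50,-105,72),(-50,-105,82)]))-[150,165])*4).tolist())
E
```

```text
35 [[715.0, 260.0], [719.0, 308.0]]
40 [[714.0, 255.0], [719.0, 308.0]]
45 [[713.0, 249.0], [719.0, 308.0]]
35 [[405.0, 34.0], [447.0, 77.0], [448.0, 66.0]]
40 [[398.0, 34.0], [447.0, 77.0], [448.0, 66.0]]
45 [[392.0, 34.0], [447.0, 77.0], [448.0, 66.0]]
```

Both cameras put the tab at about 44–45 mm and the button fully down. I'm handing in.

```bash
python3 -c "
from bench import manip
print(manip.job_done())"
```

```text
the job is handed in; nothing more can be done
None
```

The job is done and handed in at about 17 s of robot time; no verdict came back.

**What I did:**
- **Tab:** I pushed it aside until it hit its stop, with about 12 N of resistance.
- **Button:** I pressed it until the fingertips stopped 71.7 mm above the shelf. The wrist force was 71 N at that moment, well over the 2–5 N the button needs but under the 120 N wrist limit.
- **Tray:** I raised it by the handle to about 0.95 rad, lowered it while still holding the bar until it seated, then let go. The seating reaction was about 29 N.

**Last checks:**
- **Tray and knobs:** the final side and wrist pictures show the tray empty and level, with all three knobs in the bin.
- **Other items:** the flask, jar and spare knob look unmoved. I did not recheck the polish tin, carton, brush or padlock in a final picture; the arm did not go near them.
- **Tab and button:** the last wrist view could not see them. The final side view, and a top view taken while the tray was up, put the tab at about 44–45 mm (good to a few mm). The side view fits the button being down.

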